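Hold the wide tabletop bin open, then ease its lid shut

TASK

I want to throw something into the wider of the two bins on the coffee table: press its lever all the way down so that the lid opens fully, and keep it open for a good three seconds. Then let the lever come up slowly, over about three seconds, so that the lid settles shut without slamming, and take the hand away. Work only by pressing the lever, do not touch the lid, keep the other bin shut, and leave both bins and everything else on the table where they stand.

Things in the scene. Friction and masses are not known exactly. Their poses are not given: they have to be found in the camera images.
- wide_bin: wide tabletop bin: open-topped light-wood box 160 deep (its x) x 220 wide (its y) x 130 high, with a flat 10 mm brushed-steel lid whose top is at 141 mm, standing loose on the table (heavy base, about 2.7 kg; it stays put while its lever is pressed). Origin: centre of the underside; x points from the lever side to the lid's hinge side (the lever sticks out of the -x face), z up.
- wide_lever (a joint): angle of the wide bin's aluminium lever (rad): 0 at rest, 0.4 when pressed fully down on its stop; springs back by itself. It is hinged about the bin's y axis at 60 mm ahead (-x) of the bin's origin and 90 mm up. The lid is linked to it: lid angle = 3 x lever angle. Pressing takes about 5 to 10 N at the pad.
- wide_pad (a point): centre of the top face of the wide bin's lever pad, an aluminium plate 90 wide (bin's y) x 45 x 8 mm at the end of the lever, centre 85 mm from the lever's hinge and 63 mm clear of the bin's front face. At rest it slopes 0.2 rad, outer edge higher, and this point is at about 111 mm above the table; fully pressed it slopes 0.2 rad the other way, at about 77 mm. Its path is an arc about the hinge. Free space below. The point moves with the lever.
- wide_lid (a joint): angle of the wide bin's lid (rad): 0 shut, 1.2 fully open; hinged along the bin's back (+x) top rim, its front edge rises. It falls shut fast if the lever is let go.
- wide_lid_edge (a point): middle of the front edge of the wide bin's lid, on its top face; moves with the lid.
- narrow_bin: narrow tabletop bin: open-topped light-wood box 160 deep (its x) x 130 wide (its y) x 130 high, with a flat 10 mm brushed-steel lid whose top is at 141 mm, standing loose on the table (heavy base, about 2.7 kg; it stays put while its lever is pressed). Origin: centre of the underside; x points from the lever side to the lid's hinge side (the lever sticks out of the -x face), z up.
- narrow_lever (a joint): angle of the narrow bin's aluminium lever (rad): 0 at rest, 0.4 when pressed fully down on its stop; springs back by itself. It is hinged about the bin's y axis at 60 mm ahead (-x) of the bin's origin and 90 mm up. The lid is linked to it: lid angle = 3 x lever angle. Pressing takes about 5 to 10 N at the pad.
- narrow_pad (a point): centre of the top face of the narrow bin's lever pad, an aluminium plate 90 wide (bin's y) x 45 x 8 mm at the end of the lever, centre 85 mm from the lever's hinge and 63 mm clear of the bin's front face. At rest it slopes 0.2 rad, outer edge higher, and this point is at about 111 mm above the table; fully pressed it slopes 0.2 rad the other way, at about 77 mm. Its path is an arc about the hinge. Free space below. The point moves with the lever.
- narrow_lid (a joint): angle of the narrow bin's lid (rad): 0 shut, 1.2 fully open; hinged along the bin's back (+x) top rim, its front edge rises. It falls shut fast if the lever is let go.
- narrow_lid_edge (a point): middle of the front edge of the narrow bin's lid, on its top face; moves with the lid.
- remote_center (a point): centre of a black remote control, 170 x 46 x 18 mm, lying on the table; its long side is x.
- mug_center (a point): centre, half-way up, of a white mug, 80 mm across and 95 mm high, handle towards its +y, standing on the table.
- keepsake_center (a point): centre of a small closed wooden keepsake box, 70 x 70 x 50 mm, standing on the table.

How it is judged:
On the way, in this order (a step that is already met when the one before it is completed fails the run):
1. the wide bin's lid is held fully open (beyond 1.08 rad) for 2 s (value of joint wide_lid above 1.08 rad), for 2 s.
2. the wide bin's lid is shut again (value of joint wide_lid below 0.05 rad), for 0.2 s.
At the end, for the whole second after the job is handed in: Both lids are shut (below 0.05 rad), both bins stand upright within 20 mm of where they began, and the remote control, mug and keepsake box are within 20 mm of where they began (value of joint each of wide_lid, narrow_lid below 0.05 rad and distance of each of wide_bin, narrow_bin, remote_center, mug_center, keepsake_center from where it was at the start of the episode below 0.02 m and angle between each of wide_bin, narrow_bin's own z axis and vertical below 0.05 rad); the robot touches nothing.
It fails at once if the wide bin's lid slams: it closes faster than 2.5 rad/s (velocity of joint wide_lid below -2.5 rad/s).
It fails at once if the robot touches a lid (more than 1 N) (contact force between any of the fingers, the arm and wide_lid above 1 N or contact force between any of the fingers, the arm and narrow_lid above 1 N).
It fails at once if the other bin's lid opens beyond 0.15 rad (value of joint narrow_lid above 0.15 rad).
It fails at once if a bin is lifted, tipped or shoved by more than 20 mm (distance of any of wide_bin, narrow_bin from where it was at the start of the episode above 0.02 m or angle between any of wide_bin, narrow_bin's own z axis and vertical above 0.1 rad).
It fails at once if the remote control, mug or keepsake box is lifted or moved by more than 20 mm (distance of any of remote_center, mug_center, keepsake_center from where it was at the start of the episode above 0.02 m).
It also fails if it takes over 48 s, if anything falls off the work surface, if the arm or the gripper's body presses on something with over 40 N, if the wrist force passes 120 N, or if a joint passes its speed limit or range.

ROBOT

A 6-joint arm with a two-finger parallel gripper is mounted at the origin on the work surface. World frame = base frame: x ahead of the robot, y to its left, z up, the work surface at z = 0. Lengths are in m, angles in rad, forces in N, time in s.
With the tool pointing down it reaches from about 0.4 to 0.825 m from the base axis. Payload 7 kg.
Tool frame: the origin (TCP) lies on the mounting face of the last link; the fingertips stand 178 mm ahead of it and the grasp point (between the pads) lies arm.grip_depth ahead of it (arm.grip_depth is the distance from the TCP to the grasp point, in m); z points along the fingers, y is the direction in which the jaws open and shut (so a half turn about z gives the same grasp; the last joint's range is limited). The gripper opens to 88 mm and grips with 3 to 60 N. Pads are 19 mm wide; open, the fingers measure 130 mm over their backs; the gripper's body (78 mm by 193 mm) begins 47 mm behind the grasp point.
Start: joints at [-1.005, 0.359, 0.012, 0, -1.224, -0.288], TCP at [0.185, -0.649, 0.405] pointing down, gripper open.
Joint ranges: [-3.07, 3.07], [-1.43, 2.12], [-1.02, 1.25], [-3.03, 1.67], [-3.05, -0], [-3.03, 3.03]. Speed limits (rad/s): [2.39, 2.39, 3.01, 3.14, 3.14, 3.14].

INTERFACE

Orientations are given as [roll, pitch, yaw] about the fixed x, y, z axes, in that order (R = Rz(yaw) Ry(pitch) Rx(roll)).
In Python, from station import arm gives the robot as it stands.
- The arm moves only by the tool carry_out, never from a script. Its argument "targets" is a list that holds one entry, the list of rows, each a list of 7 numbers: the turn, a rotation vector about the tool's x, y, z in units of 8 degrees (1.0 is 8 degrees), then the shift along the tool's x, y, z in units of 2.5 cm (1.0 is 2.5 cm), then the opening, from -1 (shut) to 1 (fully open). A call has 1 to 20 rows; each row shifts and turns the commanded pose from where the row before left it, along the tool's axes as they then stand; what a row does not reach is not made up. A row lasts 1/8 s, in which the tool goes at most 62.5 mm and 10.7 degrees, less where a joint would pass 70% of its speed; a pose out of reach is approached as far as the arm can. A call with a number of a shift or a turn outside -1 to 1 is refused whole. A call with a gripper value outside its range is refused whole. The fingers move at their own pace and stop on an object; "squeeze" is the grip in N (left out, the last holds). Time passes only in rows, so rows that do not move let the fingers close. It gives the time, the measured TCP pose, the force and the opening at its end, in the units of the state.
- arm.get_state(): the state, without advancing time (a new reading comes with each control period).
- arm.grab_frame(name): name is "scene" or "side" or "wrist"; returns (picture, depth): 420x560x3 uint8, red, green, blue; 420x560 float32, m along the optical axis (not along the pixel's ray), 0 where there is no reading.
- arm.camera_model(name): a dict with "camera_matrix" (3x3 intrinsics, pixels), "world_from_camera" (4x4, takes a point from camera to world coordinates). Camera axes: x right, y down, z forward; pixel columns grow to the right and rows downward; lengths in m; the calibration is good to about 2 mm. A picture is of the moment at which its call begins: read the wrist's pose just before it. camera_model takes no time and is no camera call; for the wrist camera it gives the pose at the moment of the call.
- arm.job_done(): hands the job in, once; it reports no verdict.
Trained networks look in the newest picture that a camera, given by its name, has taken for a name from the list of things; names that differ only in an ending like _2 or _b are one class to them, and where a whole thing is asked for, a point or a joint stands for the part that bears it (a point fixed in the world has none). Each returns a list of dicts, best first, with "conf" (0 to 1); they miss things now and then, are a little off and sometimes report something else, mostly with a low value. They report only what shows in the picture. A call takes as long as a camera call.
- arm.spot_in(camera, query): "point" ([row, column] in pixels, amid what is visible of it).
- arm.landmark_of(camera, query): "point" ([row, column] in pixels: a listed point, or the origin of a listed thing).
The state is a dict: "t": time; "q": joint angles; "qd": joint speeds; "joint_efforts": joint torques, N m; "eef_pos": TCP position; "ee_rot": TCP orientation; "force": force on the tool from outside, world axes, zero at the start; "moment": the same for the moment, N m; "width": finger opening in m.
Only numpy, scipy, OpenCV 4.12 (cv2) and the standard library are available. Lean on these libraries where they do the work, as an engineer would, in place of code of your own. Each camera call takes 0.05 s, during which the arm holds its last target.

## Working session

There is one attempt and no reset: what is moved stays moved. The work goes in short steps, Python scripts to look and compute and a tool call to move; the robot and the scene stay as the last step left them, time stands still between calls to the robot, and variables do not carry over. Pictures are saved under pics/ and viewed, and the job is handed in when it is done.

Besides the shell and the picture viewer there is one more tool, called after ">>>" as name(argument=value, ...), one argument or row to a line, values as JSON. carry_out: Moves the arm, as the interface text tells. Its arguments: {"type":"object","properties":{"targets":{"type":"array"},"squeeze":{"type":"number"}},"required":["targets"]}

```bash
mkdir -p pics
python3 - <<'E'
from station import arm
import cv2,numpy as np
s=arm.get_state();print({k:np.round(v,3) for k,v in s.items()},arm.grip_depth)
for c in ["scene","side","wrist"]:
    p,d=arm.grab_frame(c);cv2.imwrite(f"pics/{c}0.png",p[:,:,::-1]);np.save(f"{c}_d.npy",d)
    m=arm.camera_model(c);K=np.array(m["camera_matrix"]);T=np.array(m["world_from_camera"]);print(c,np.round(T[:3,3],3))
    for q in ["wide_bin","narrow_bin","wide_pad","narrow_pad","wide_lid_edge","narrow_lid_edge","remote_center","mug_center","keepsake_center"]:
        r=arm.landmark_of(c,q)
        for e in r[:2]:
            u=e["point"];i,j=int(round(u[0])),int(round(u[1]))
            if 0<=i<420 and 0<=j<560:
                z=d[i,j];w=T@np.r_[np.linalg.inv(K)@[u[1],u[0],1]*z,1]
                print(q,np.round(u),round(e["conf"],2),np.round(w[:3],3))
E
```

```text
{'t': np.float64(0.0), 'q': array([-1.005,  0.359,  0.011, -0.   , -1.224, -0.288]), 'qd': array([-0.   ,  0.   ,  0.001, -0.001, -0.   , -0.   ]), 'joint_efforts': array([-1.0000e-03, -5.8273e+01,  2.9306e+01,  6.9970e+00,  7.0000e-03,
       -0.0000e+00]), 'eef_pos': array([ 0.185, -0.649,  0.404]), 'ee_rot': array([ 3.14 , -0.   , -2.864]), 'force': array([ 0.566,  0.245, -0.211]), 'moment': array([ 0.01 ,  0.045, -0.012]), 'width': np.float64(0.088)} 0.1593
scene [ 1.003 -0.639  1.141]
wide_bin [198. 347.] 0.56 [0.699 0.129 0.141]
narrow_bin [297. 274.] 0.66 [ 0.712 -0.237  0.14 ]
wide_pad [154. 311.] 0.6 [0.512 0.234 0.112]
narrow_pad [246. 235.] 0.78 [ 0.532 -0.168  0.111]
narrow_pad [298. 116.] 0.22 [ 0.328 -0.438  0.006]
wide_lid_edge [152. 328.] 0.61 [ 0.5    0.377 -0.002]
narrow_lid_edge [254. 252.] 0.83 [ 0.537 -0.108 -0.003]
narrow_lid_edge [301. 115.] 0.26 [ 0.329 -0.445  0.003]
remote_center [211. 252.] 0.88 [0.451 0.006 0.017]
mug_center [297. 114.] 0.69 [ 0.327 -0.443  0.018]
keepsake_center [136. 296.] 0.78 [0.388 0.338 0.043]
side [0.188 1.137 1.028]
wide_bin [285. 218.] 0.78 [0.595 0.346 0.13 ]
narrow_bin [203. 262.] 0.66 [ 0.64  -0.115  0.062]
wide_pad [270. 260.] 0.68 [0.52  0.242 0.111]
narrow_pad [187. 299.] 0.74 [ 0.526 -0.179  0.111]
wide_lid_edge [169. 360.] 0.7 [ 0.355 -0.42   0.073]
wide_lid_edge [260. 240.] 0.57 [0.576 0.245 0.136]
narrow_lid_edge [179. 284.] 0.85 [ 0.593 -0.215  0.11 ]
remote_center [252. 312.] 0.7 [0.425 0.024 0.019]
mug_center [174. 361.] 0.66 [ 0.35  -0.411  0.061]
keepsake_center [340. 295.] 0.66 [0.375 0.39  0.05 ]
wrist [ 0.107 -0.672  0.385]
mug_center [371. 398.] 0.87 [ 0.156 -0.63   0.319]
```

View pics/scene0.png

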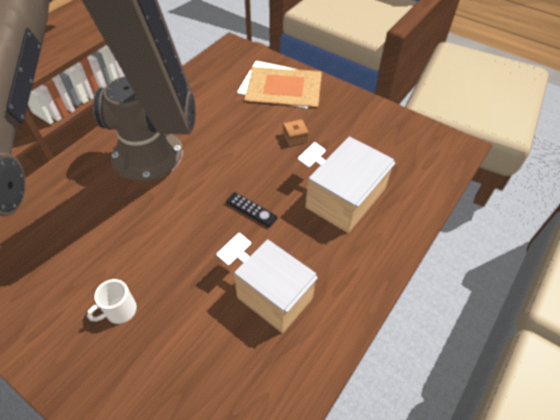

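View pics/side0.png

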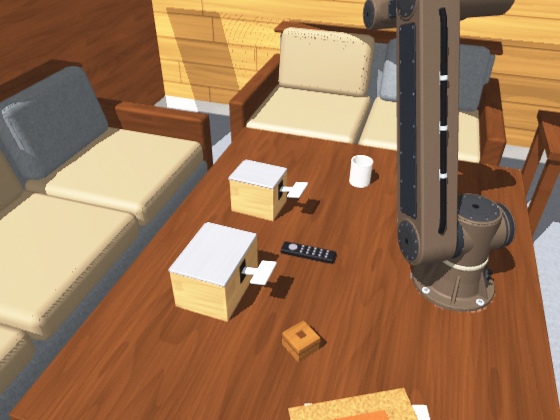

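The scene view shows the wide bin at about row 185, col 348, with its pad at (154, 312). The narrow bin is at (285, 275), with its pad at (248, 235). Next I'll fit the lids and pads from both depth images.

```bash
cat > h.py <<'E'
from station import arm
import cv2,numpy as np
def cloud(c,d):
    m=arm.camera_model(c);K=np.array(m["camera_matrix"]);T=np.array(m["world_from_camera"])
    v,u=np.mgrid[0:420,0:560]
    P=np.stack([(u-K[0,2])/K[0,0]*d,(v-K[1,2])/K[1,1]*d,d],-1)
    return P@T[:3,:3].T+T[:3,3]
E
python3 - <<'E'
from h import *
for c in ["scene","side"]:
    d=np.load(f"{c}_d.npy");P=cloud(c,d);ok=d>0
    p=cv2.imread(f"pics/{c}0.png").astype(int)
    gray=(p.max(2)-p.min(2)<45)&(p.mean(2)>110)
    for n,lo,hi in [("lid",.134,.148),("pad",.100,.122)]:
        m=ok&gray&(P[...,2]>lo)&(P[...,2]<hi)&(P[...,0]>.4)&(P[...,0]<.95)&(abs(P[...,1])<.5)
        k,l,st,ce=cv2.connectedComponentsWithStats(m.astype(np.uint8),connectivity=4)
        for i in range(1,k):
            if st[i,4]<60: continue
            X=P[l==i];r=cv2.minAreaRect((X[:,:2]*1000).astype(np.float32))
            print(c,n,st[i,4],np.round(ce[i]),"rect",np.round(r[0]),np.round(r[1]),round(r[2],1),"z",np.round(np.percentile(X[:,2],[5,50,95]),4),"mean",np.round(X.mean(0),3))
            if n=="pad":
                A=np.c_[X[:,:2]-X[:,:2].mean(0),np.ones(len(X))];print("  slope",np.round(np.linalg.lstsq(A,X[:,2],rcond=None)[0],3))
E
```

```text
scene lid 3166 [352. 171.] rect [658. 233.] [223. 169.] 87.6 z [0.1364 0.1404 0.1439] mean [0.66  0.226 0.14 ]
scene lid 3088 [276. 275.] rect [ 679. -184.] [131. 169.] 85.5 z [0.1368 0.1405 0.1438] mean [ 0.681 -0.187  0.14 ]
scene pad 371 [312. 155.] rect [523. 240.] [92. 68.] 89.0 z [0.1023 0.1099 0.1152] mean [0.515 0.237 0.11 ]
  slope [-0.18 -0.    0.11]
scene pad 586 [234. 250.] rect [ 544. -175.] [90. 69.] 86.8 z [0.1027 0.1099 0.1151] mean [ 0.536 -0.176  0.11 ]
  slope [-0.192  0.013  0.11 ]
side lid 1019 [258. 173.] rect [ 677. -180.] [138. 168.] 84.8 z [0.136  0.1399 0.1435] mean [ 0.673 -0.176  0.14 ]
side lid 3243 [213. 253.] rect [657. 235.] [224. 168.] 87.6 z [0.1366 0.1403 0.1434] mean [0.653 0.245 0.14 ]
side pad 221 [296. 189.] rect [ 545. -172.] [97. 73.] 89.0 z [0.1023 0.1095 0.1155] mean [ 0.534 -0.167  0.109]
  slope [-0.185  0.009  0.109]
side pad 426 [262. 272.] rect [525. 241.] [92. 73.] 88.2 z [0.1022 0.1097 0.115 ] mean [0.514 0.245 0.109]
  slope [-0.188 -0.     0.109]
```

The wide pad's centre is at about (0.515, 0.241, 0.110), and the bin's yaw is about −2.4°. I'll point the wrist camera side away from the lid, close the fingers and travel high.

>>> carry_out(
  targets=[
    [[0, 0, 0.76, 0, 0, 0, -1], [0, 0, 0.76, 0, 0, 0, -1], [0, 0, 0.76, 0, 0, 0, -1], [0, 0, 0, -0.64, 1, 0, -1], [0, 0, 0, -0.64, 1, 0, -1], [0, 0, 0, -0.64, 1, 0, -1], [0, 0, 0, -0.64, 1, 0, -1], [0, 0, 0, -0.64, 1, 0, -1], [0, 0, 0, -0.64, 1, 0, -1], [0, 0, 0, -0.64, 1, 0, -1], [0, 0, 0, -0.64, 1, 0, -1], [0, 0, 0, -0.64, 1, 0, -1], [0, 0, 0, -0.64, 1, 0, -1], [0, 0, 0, -0.64, 1, 0, -1], [0, 0, 0, -0.64, 1, 0, -1], [0, 0, 0, -0.64, 1, 0, -1], [0, 0, 0, -0.64, 1, 0, -1], [0, 0, 0, -0.64, 1, 0, -1], [0, 0, 0, -0.64, 1, 0, -1], [0, 0, 0, -0.64, 1, 0, -1]],
  ],
)

```text
t: 4.0
eef_pos: [0.4746, -0.2346, 0.4049]
ee_rot: [-3.142, 0.001, 3.101]
force: [-0.5, -0.0, 1.6]
width: 0.0004
```

>>> carry_out(
  targets=[
    [[0, 0, 0, -0.035, 0.953, 0, -1], [0, 0, 0, -0.035, 0.953, 0, -1], [0, 0, 0, -0.035, 0.953, 0, -1], [0, 0, 0, -0.035, 0.953, 0, -1], [0, 0, 0, -0.035, 0.953, 0, -1], [0, 0, 0, -0.035, 0.953, 0, -1], [0, 0, 0, -0.035, 0.953, 0, -1], [0, 0, 0, -0.035, 0.953, 0, -1], [0, 0, 0, -0.035, 0.953, 0, -1], [0, 0, 0, -0.035, 0.953, 0, -1], [0, 0, 0, -0.035, 0.953, 0, -1], [0, 0, 0, -0.035, 0.953, 0, -1], [0, 0, 0, -0.035, 0.953, 0, -1], [0, 0, 0, -0.035, 0.953, 0, -1], [0, 0, 0, -0.035, 0.953, 0, -1], [0, 0, 0, -0.035, 0.953, 0, -1], [0, 0, 0, -0.035, 0.953, 0, -1], [0, 0, 0, -0.035, 0.953, 0, -1], [0, 0, 0, -0.035, 0.953, 0, -1], [0, 0, 0, -0.035, 0.953, 0, -1]],
  ],
)

```text
t: 6.5
eef_pos: [0.511, 0.2415, 0.4046]
ee_rot: [-3.141, -0.0, 3.101]
force: [0.0, 0.1, -0.3]
width: 0.0005
```

>>> carry_out(
  targets=[
    [[0, 0, 0, 0, 0, 0.8, -1], [0, 0, 0, 0, 0, 0.8, -1], [0, 0, 0, 0, 0, 0.8, -1], [0, 0, 0, 0, 0, 0.8, -1], [0, 0, 0, 0, 0, 0.8, -1], [0, 0, 0, 0, 0, 0, -1]],
  ],
)

```text
t: 7.25
eef_pos: [0.5106, 0.2403, 0.3032]
ee_rot: [-3.139, -0.002, 3.101]
force: [0.3, -0.1, -0.1]
width: 0.0002
```

Run:
```python
from h import *
out=[]
for c in ["scene","side"]:
    p,d=arm.grab_frame(c)
    a={"scene":(60,230,200,440),"side":(150,350,120,380)}[c]
    q=cv2.resize(p[a[0]:a[1],a[2]:a[3],::-1],(400,300));out.append(q)
cv2.imwrite("pics/near.png",np.hstack(out))
print(arm.get_state()["eef_pos"],arm.get_state()["force"])
```

```text
[0.51120044 0.24053114 0.30509391] [0.17920463 0.4334533  1.1252755 ]
```

View pics/near.png

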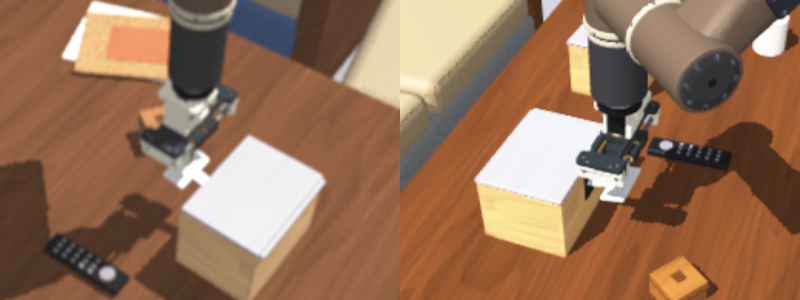

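Both views show the closed fingers right above the wide pad, with the body clear of the lid. I'm pressing gradually.

>>> carry_out(
  targets=[
    [[0, 0, 0, 0.1, 0, 0.2, -1], [0, 0, 0, 0, 0, 0.2, -1], [0, 0, 0, 0, 0, 0.16, -1], [0, 0, 0, 0, 0, 0.16, -1], [0, 0, 0, 0, 0, 0.16, -1], [0, 0, 0, 0, 0, 0.16, -1], [0, 0, 0, 0, 0, 0.16, -1], [0, 0, 0, 0, 0, 0.16, -1], [0, 0, 0, 0, 0, 0.16, -1], [0, 0, 0, 0, 0, 0.16, -1], [0, 0, 0, 0, 0, 0.16, -1], [0, 0, 0, 0, 0, 0, -1]],
  ],
)

```text
t: 8.85
eef_pos: [0.5084, 0.24, 0.259]
ee_rot: [-3.142, 0.0, 3.101]
force: [-3.0, 0.5, 6.7]
width: 0.0002
```

```bash
cat > look.py <<'E'
from h import *
import sys
out=[]
for c in ["scene","side"]:
    p,d=arm.grab_frame(c)
    a={"scene":(60,230,200,440),"side":(150,350,120,380)}[c]
    out.append(cv2.resize(p[a[0]:a[1],a[2]:a[3],::-1],(400,300)))
    P=cloud(c,d);g=p.astype(int);gray=(g.max(2)-g.min(2)<45)&(g.mean(2)>90)
    # wide bin frame
    R=np.array([[.999,-.042],[.042,.999]]);L=(P[...,:2]-[.658,.234])@R.T
    m=(d>0)&gray&(L[...,0]>-.09)&(L[...,0]<.1)&(abs(L[...,1])<.1)&(P[...,2]>.12)
    x=L[...,0][m];z=P[...,2][m]
    if m.sum()>50:
        vx,vz,_,_=cv2.fitLine(np.c_[x,z].astype(np.float32),cv2.DIST_HUBER,0,.01,.01).ravel()
        print(c,m.sum(),"lid angle",round(float(np.arctan2(-vz*np.sign(vx),abs(vx))),3),"zmax",np.round(np.percentile(z,99),3))
cv2.imwrite(sys.argv[1],np.hstack(out))
s=arm.get_state();print(s["t"],np.round(s["eef_pos"],4),np.round(s["force"],1))
E
python3 look.py pics/p1.png
```

```text
scene 2384 lid angle 1.102 zmax 0.278
side 644 lid angle 1.122 zmax 0.278
8.95 [0.5084 0.24   0.2592] [-3.1 -1.1  6.2]
```

View pics/p1.png

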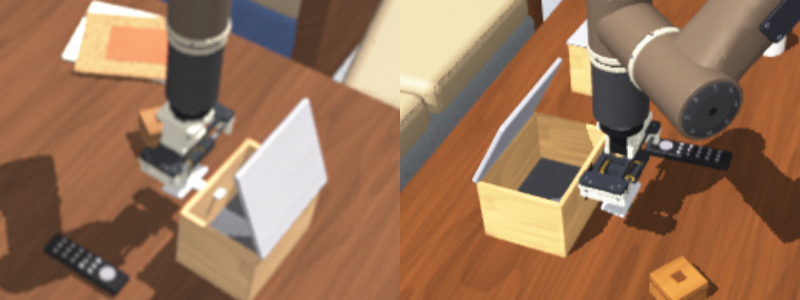

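The lid is at about 1.11 rad with a force of about 6 N. I'm pressing a few mm more, to the stop.

>>> carry_out(
  targets=[
    [[0, 0, 0, 0, 0, 0.08, -1], [0, 0, 0, 0, 0, 0.06, -1], [0, 0, 0, 0, 0, 0.04, -1], [0, 0, 0, 0, 0, 0, -1], [0, 0, 0, 0, 0, 0, -1]],
  ],
)

```text
t: 9.57
eef_pos: [0.5086, 0.24, 0.2558]
ee_rot: [3.141, 0.001, 3.102]
force: [-4.9, -2.2, 14.9]
width: 0.0006
```

```bash
python3 look.py pics/p2.png
```

```text
scene 2144 lid angle 1.212 zmax 0.284
side 1028 lid angle 1.227 zmax 0.284
9.675 [0.5086 0.24   0.2558] [-5.  -1.7 13.7]
```

View pics/p2.png

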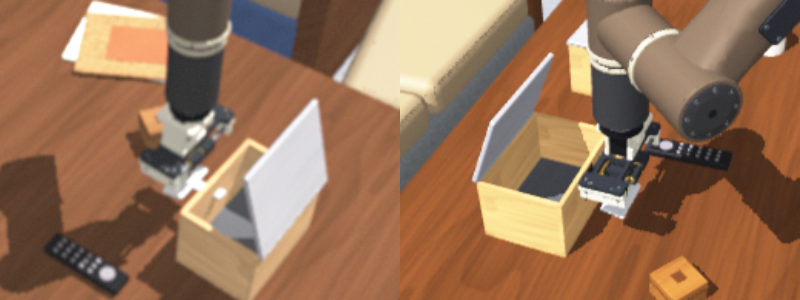

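The lid is at about 1.22 rad and the force has risen to 14 N, so the lever is on its stop. I'm holding it there.

>>> carry_out(
  targets=[
    [[0, 0, 0, 0, 0, 0, -1], [0, 0, 0, 0, 0, 0, -1], [0, 0, 0, 0, 0, 0, -1], [0, 0, 0, 0, 0, 0, -1], [0, 0, 0, 0, 0, 0, -1], [0, 0, 0, 0, 0, 0, -1], [0, 0, 0, 0, 0, 0, -1], [0, 0, 0, 0, 0, 0, -1], [0, 0, 0, 0, 0, 0, -1], [0, 0, 0, 0, 0, 0, -1], [0, 0, 0, 0, 0, 0, -1], [0, 0, 0, 0, 0, 0, -1], [0, 0, 0, 0, 0, 0, -1], [0, 0, 0, 0, 0, 0, -1], [0, 0, 0, 0, 0, 0, -1], [0, 0, 0, 0, 0, 0, -1], [0, 0, 0, 0, 0, 0, -1], [0, 0, 0, 0, 0, 0, -1], [0, 0, 0, 0, 0, 0, -1], [0, 0, 0, 0, 0, 0, -1]],
  ],
)

```text
t: 12.18
eef_pos: [0.5086, 0.24, 0.2558]
ee_rot: [3.141, 0.001, 3.102]
force: [-4.2, -1.0, 14.1]
width: 0.0003
```

>>> carry_out(
  targets=[
    [[0, 0, 0, 0, 0, 0, -1], [0, 0, 0, 0, 0, 0, -1], [0, 0, 0, 0, 0, 0, -1], [0, 0, 0, 0, 0, 0, -1], [0, 0, 0, 0, 0, 0, -1], [0, 0, 0, 0, 0, 0, -1], [0, 0, 0, 0, 0, 0, -1]],
  ],
)

```text
t: 13.05
eef_pos: [0.5086, 0.24, 0.2558]
ee_rot: [3.141, 0.001, 3.102]
force: [-5.1, -2.0, 14.3]
width: 0.0006
```

>>> carry_out(
  targets=[
    [[0, 0, 0, 0, 0, -0.064, -1], [0, 0, 0, 0, 0, -0.064, -1], [0, 0, 0, 0, 0, -0.064, -1], [0, 0, 0, 0, 0, -0.064, -1], [0, 0, 0, 0, 0, -0.064, -1], [0, 0, 0, 0, 0, -0.064, -1], [0, 0, 0, 0, 0, -0.064, -1], [0, 0, 0, 0, 0, -0.064, -1], [0, 0, 0, 0, 0, -0.064, -1], [0, 0, 0, 0, 0, -0.064, -1], [0, 0, 0, 0, 0, -0.064, -1], [0, 0, 0, 0, 0, -0.064, -1], [0, 0, 0, 0, 0, -0.064, -1], [0, 0, 0, 0, 0, -0.064, -1], [0, 0, 0, 0, 0, -0.064, -1], [0, 0, 0, 0, 0, -0.064, -1], [0, 0, 0, 0, 0, -0.064, -1], [0, 0, 0, 0, 0, -0.064, -1], [0, 0, 0, 0, 0, -0.064, -1], [0, 0, 0, 0, 0, -0.064, -1]],
  ],
)

```text
t: 15.55
eef_pos: [0.5093, 0.24, 0.2876]
ee_rot: [3.141, 0.003, 3.102]
force: [1.1, -2.1, 8.6]
width: 0.0002
```

>>> carry_out(
  targets=[
    [[0, 0, 0, 0, 0, -0.06, -1], [0, 0, 0, 0, 0, -0.06, -1], [0, 0, 0, 0, 0, -0.06, -1], [0, 0, 0, 0, 0, -0.06, -1], [0, 0, 0, 0, 0, -0.06, -1], [0, 0, 0, 0, 0, -0.06, -1], [0, 0, 0, 0, 0, -0.06, -1], [0, 0, 0, 0, 0, -0.06, -1], [0, 0, 0, 0, 0, -0.06, -1], [0, 0, 0, 0, 0, -0.06, -1], [0, 0, 0, 0, 0, -0.06, -1], [0, 0, 0, 0, 0, -0.06, -1]],
  ],
)

```text
t: 17.05
eef_pos: [0.5084, 0.24, 0.3043]
ee_rot: [3.142, 0.0, 3.101]
force: [-0.6, -0.2, -0.3]
width: 0.0002
```

```bash
python3 look.py pics/p3.png
```

```text
scene 2894 lid angle 0.008 zmax 0.145
side 2747 lid angle 0.001 zmax 0.145
17.15 [0.5085 0.2401 0.3044] [-0.4  0.  -0.2]
```

View pics/p3.png

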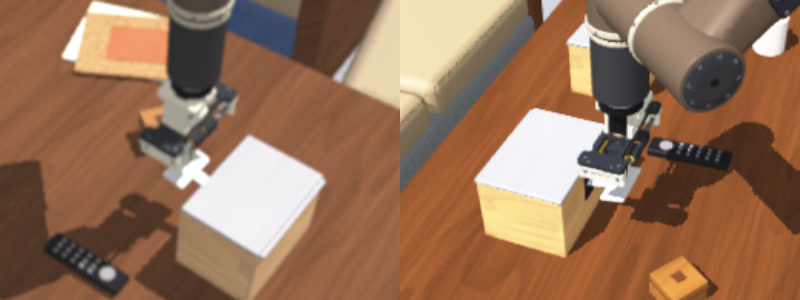

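The lid is shut and the force is zero. I'm taking the hand away upward.

>>> carry_out(
  targets=[
    [[0, 0, 0, 0, 0, -0.5, -1], [0, 0, 0, 0, 0, -0.8, -1], [0, 0, 0, 0, 0, -0.8, -1], [0, 0, 0, 0, 0, -0.8, -1], [0, 0, 0, 0, 0, -0.8, -1], [0, 0, 0, 0, 0, -0.5, -1], [0, 0, 0, 0, 0, 0, -1], [0, 0, 0, 0, 0, 0, -1]],
  ],
)

```text
t: 18.15
eef_pos: [0.5082, 0.2399, 0.4085]
ee_rot: [-3.141, -0.001, 3.101]
force: [-0.8, -0.2, -0.9]
width: 0.0005
```

```bash
python3 look.py pics/p4.png
python3 - <<'E'
from h import *
for c in ["scene","side"]:
    p,d=arm.grab_frame(c);P=cloud(c,d);ok=d>0;g=p.astype(int)
    gray=(g.max(2)-g.min(2)<45)&(g.mean(2)>110)
    m=ok&gray&(P[...,2]>.134)&(P[...,2]<.148)&(P[...,0]>.4)&(P[...,0]<.95)&(abs(P[...,1])<.5)
    k,l,st,ce=cv2.connectedComponentsWithStats(m.astype(np.uint8),connectivity=4)
    for i in range(1,k):
        if st[i,4]>300:
            r=cv2.minAreaRect((P[l==i][:,:2]*1000).astype(np.float32));print(c,st[i,4],np.round(r[0]),np.round(r[1]),round(r[2],1))
    for q in ["remote_center","mug_center","keepsake_center"]:
        print(c,q,[(np.round(e["point"]),round(e["conf"],2)) for e in arm.landmark_of(c,q)[:1]])
arm.job_done()
E
```

```text
scene 2891 lid angle 0.002 zmax 0.145
side 2836 lid angle 0.002 zmax 0.145
18.25 [0.5082 0.2399 0.4083] [ 0.   0.5 -0. ]
scene 3182 [658. 232.] [225. 169.] 87.7
scene 3081 [ 679. -184.] [132. 169.] 85.7
scene remote_center [(array([212., 250.]), 0.57)]
scene mug_center [(array([300., 115.]), 0.63)]
scene keepsake_center [(array([135., 295.]), 0.55)]
side 3107 [656. 236.] [224. 168.] 87.5
side remote_center [(array([250., 311.]), 0.78)]
side mug_center [(array([170., 361.]), 0.73)]
side keepsake_center [(array([341., 298.]), 0.78)]
the job is handed in; nothing more can be done
```

I opened the wide bin fully by pressing only its lever with the closed fingertips, held it open for over 3 s, then let the lid down gently and took the hand away. The job is handed in.

- **Open:** the lid measured about 1.22 rad with the lever on its stop, at about 14 N. It stayed there for about 3.5 s.
- **Closing:** I raised the lever slowly, and the lid took about 3 s to come down. I did not measure the lid's speed directly.
- **Last checks, from camera depth:**
  - The wide lid is at about 0.00 rad, and the tool force is about zero with the hand clear above the pad.
  - The wide bin is within about 2 mm of its starting place in both views.
  - The narrow bin was re-measured only in the scene view, where it hadn't moved and its lid is still flat. In the side view its lid could not be picked out.
  - The remote, mug and keepsake box are at their starting image positions to within about 4 pixels, which is about the detector's own scatter.

No check failed or disagreed.

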